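# Fit the return spring of a stopper lever

## Robot

A 6-joint arm with a two-finger parallel gripper is mounted at the origin on the work surface. World frame = base frame: x ahead of the robot, y to its left, z up, the work surface at z = 0. Lengths are in m, angles in rad, forces in N, time in s.
With the tool pointing down it reaches from about 0.275 to 0.75 m from the base axis. Payload 10.2 kg.
Tool frame: the origin (TCP) lies at the very end of the fingers, on their centre line; the grasp point (between the pads) lies 19 mm behind it (grasp_offset is the y of the grasp point in the tool frame, in m); y points along the fingers, z is the direction in which the jaws open and shut, and the axes are right-handed (so a half turn about y gives the same grasp; the last joint's range is limited). The gripper opens to 85 mm and grips with 20 to 120 N. Pads are 22 mm wide; open, the fingers measure 114 mm over their backs; the gripper's body (76 mm by 85 mm) begins 54 mm behind the grasp point. The pads swing forward as they close: fully open they stand 13 mm farther back than shut.
Start: joints at [-1.484, 0.313, 1.498, -0, 1.331, -0.223], TCP at [0.16, -0.5, 0.231] pointing down, gripper open.
Joint ranges: [-2.94, 2.94], [-0.97, 2.17], [0.19, 2.56], [-1.23, 4.37], [0.02, 3.11], [-2.88, 2.88]. Speed limits (rad/s): [2.39, 2.39, 3.01, 3.14, 3.14, 3.14].

## Interface

Orientations are given as [roll, pitch, yaw] about the fixed x, y, z axes, in that order (R = Rz(yaw) Ry(pitch) Rx(roll)).
In Python, from bench import read_state, camera, finish_job, grasp_offset gives the robot as it stands.
- The arm moves only by the tool send_rows, never from a script. Its argument "commands" is a list that holds one entry, the list of rows, each a list of 7 numbers: the shift along the tool's x, y, z in m, then the turn, a rotation vector about the tool's x, y, z in rad, then the closure, from 0 (fully open) to 1 (shut). In form: [[[x, y, z, wx, wy, wz, hand], ...]]. A call has 1 to 12 rows; each row is the pose to reach, as a shift and turn from the pose commanded when the call began, along the tool's axes at that moment; what a row does not reach only later rows make up. A row lasts 1/12 s, in which the tool goes at most 41.7 mm and 7.16 degrees, less where a joint would pass 70% of its speed; a pose out of reach is approached as far as the arm can. A call with a gripper value outside its range is refused whole. The fingers move at their own pace and stop on an object; "grip_force" is the grip in N (left out, the last holds). Time passes only in rows, so rows that repeat a pose let the fingers close. It gives the time, the measured TCP pose, the force and the opening at its end, in the units of the state.
- read_state(): the state, without advancing time (a new reading comes with each control period).
- camera(name): name is "side" or "top" or "wrist"; returns a dict with "image" (480x640x3 uint8, blue, green, red), "fovy" (degrees; the focal length in pixels is half the picture's height over the tangent of half this angle, whatever the lens; pixels are square), "cx", "cy" (the principal point, pixels), "R" (3x3) and "t" (3): a world point X has camera coordinates R X + t. Camera axes: x right, y down, z forward; pixel columns grow to the right and rows downward; lengths in m; the calibration is good to about 2 mm. A picture is of the moment at which its call begins. There is no depth.
- finish_job(): hands the job in, once; it reports no verdict.
The state is a dict: "time_s": time; "joint_pos": joint angles; "qd": joint speeds; "tau": joint torques, N m; "position": TCP position; "ee_rot": TCP orientation; "wrist_force": force on the tool from outside, world axes, zero at the start; "wrist_torque": the same for the moment, N m; "gripper_width": finger opening in m.
Only numpy, scipy, OpenCV 4.12 (cv2) and the standard library are available. Lean on these libraries where they do the work, as an engineer would, in place of code of your own. Each camera call takes 0.05 s, during which the arm holds its last target. There are 200 camera calls.

## Task

Fit the tension spring that waits in its stand to the stopper station: drop the leg of its hook end fully into the anchor hole and let go, so that the unstretched spring lies on the grey block; then take it again by the eye end, stretch it and put the eye right down over the lever's post, so that the spring pulls the lever back onto its stop with the leg still fully home. Let go and leave the other things on the table where they are.

Things in the scene. Friction and masses are not known exactly. Their poses are not given: they have to be found in the camera images.
- spring: Steel tension spring, 170 mm long, 0.13-0.25 kg: hook block (36 long, 20 wide, 30 high) with an 8 mm round leg 30 mm straight down; 22 mm coils that stretch but do not bend or twist; eye block (26 long, 20 wide, 30 high); flat eye. Starts level in its stand, leg in a loose hole, blocks on the stand's 50 mm wide top, 52 mm above the table. Origin and axes as leg.
- leg (a point): On the axis of the spring's leg, at the underside of the hook block (the leg tip is 30 mm below). x runs along the spring towards the eye, z up.
- hook_block (a point): Centre of the spring's hook block, 6 mm along x and 15 mm up from leg; same axes. Held here from above across its 20 mm width, the spring can be carried level.
- eye_block (a point): Centre of the spring's eye block, 15 mm above its underside; same axes. 113 mm along x from the leg's axis when the spring is not stretched.
- eye (a point): Centre of the spring's eye, at its underside: a flat ring 5 mm thick, 32 mm outside and 20 mm inside diameter, its underside level with those of the blocks. 140 mm from the leg's axis when not stretched, 27 mm beyond the centre of the eye block.
- extension (a joint): How far the spring is stretched (m), 0 to 0.06; it pulls about 2.2 N when just leaving 0 and 220 N/m more.
- hole (a point): Mouth centre of the station's anchor hole: round, 13.5 mm, 38 mm deep, in the flat top (54 mm above the table) of a grey block 50 mm wide. z up; y along the block's middle line to the post (lever on its stop); x to the lever's pivot. The block runs from 30 mm behind the hole to 145 mm ahead, so that the unstretched spring can lie on it.
- station: Fixed stopper station; origin under the middle of its 200 x 270 x 12 mm base plate, axes as hole, which is at x 0, y -85 mm. Carries the grey block along y, the lever (pivot at x 80, y 80), an air cylinder (47 mm high, x 67 to 97, y -102 to -8) and a sensor column (115 mm high, x -91 to -60, y 89 to 111).
- post (a point): Foot of the post on the return lever, on its axis, level with the lever's top face, which is flush with the top of the grey block (54 mm above the table). The post is upright, 10 mm in diameter, 12 mm high with a tapered top. 165 mm from the hole when the lever is on its stop, farther when it is swung out.
- lever (a joint): Angle of the return lever (rad), a flat steel bar 22 mm wide turning about an upright pivot 80 mm from the post: 0 on its stop (post nearest to the hole), up to 0.45 swung out, away from the hole. It has a little friction (about 1 N at the post) and stays where it is left, until the spring pulls it to the stop.
- tower: Fixed sensor tower between station and stand: a 30 x 30 mm column on a 70 x 50 mm foot, 160 mm high; origin at the centre of its foot.
- valve: Bystander: solenoid valve block, aluminium, 30 x 90 x 50 mm, lying on the station's base plate; origin under its middle. Leave it alone.
- rail_carriage: Bystander: steel guide carriage, 28 x 75 x 22 mm, lying on the stand's base; origin under its middle. Leave it alone.
- coupling: Bystander: aluminium shaft coupling, 36 mm across and 48 mm high, standing on the stand's base; origin under its middle. Leave it alone.
- jar: Bystander: clear screw jar, 56 mm across, 75 mm high; origin under its middle. Leave it alone.
- driver: Bystander: screwdriver, 160 mm long; origin under its middle. Leave it alone.
- wrench: Bystander: wrench, 160 mm long; origin under its middle. Leave it alone.
- motor: Bystander: small geared motor, 120 x 46 x 46 mm; origin under its middle. Leave it alone.
Not all that is in view belongs to the job. What is shaped like the spring but green is not meant.

How it is judged:
By the outcome, as a careful person would: the job done as asked, in the order asked, and still so for the second after the job is handed in, with the robot touching nothing.
It also fails if it takes over 58 s, if anything falls off the work surface, if the arm or the gripper's body presses on something with over 40 N, if the wrist force passes 120 N, or if a joint passes its speed limit or range.

## Working session

There is one attempt and no reset: what is moved stays moved. The work goes in short steps, Python scripts to look and compute and a tool call to move; the robot and the scene stay as the last step left them, time stands still between calls to the robot, and variables do not carry over. Pictures are saved under pics/ and viewed, about 8 in all and at most 12, crops included, and the job is handed in when it is done.

Besides the shell and the picture viewer there is one more tool, called after ">>>" as name(argument=value, ...), one argument or row to a line, values as JSON. send_rows: Moves the arm, as the interface text tells. Its arguments: {"type":"object","properties":{"commands":{"type":"array","items":{"type":"array","items":{"type":"array","items":{"type":"number"}}}},"grip_force":{"type":"number"}},"required":["commands"]}

```bash
mkdir -p pics; ls; cat > h.py <<'E'
import numpy as np, cv2
from scipy.spatial.transform import Rotation as Ro
from bench import *
def shot(n,f):
    c=camera(n); cv2.imwrite('pics/'+f+'.png',c['image']); np.savez('pics/'+f+'.npz',R=c['R'],t=c['t'],k=[c['fovy'],c['cx'],c['cy']]); return c
def ld(f): 
    d=np.load('pics/'+f+'.npz'); k=d['k']; return d['R'],d['t'],240/np.tan(np.radians(k[0]/2)),k[1],k[2]
def pt(f,u,v,z):
    R,t,F,cx,cy=ld(f); d=R.T@np.array([(u-cx)/F,(v-cy)/F,1]); o=-R.T@t; return o+d*(z-o[2])/d[2]
def px(f,X):
    R,t,F,cx,cy=ld(f); p=R@np.array(X)+t; return p[:2]/p[2]*F+[cx,cy]
def crop(f,u0,v0,u1,v1,s,o):
    im=cv2.imread('pics/'+f+'.png')[v0:v1,u0:u1]; cv2.imwrite('pics/'+o+'.png',cv2.resize(im,None,fx=s,fy=s,interpolation=cv2.INTER_CUBIC))
E
python3 - <<'E'
from h import *
a=shot('top','top0')['image'];shot('side','side0')
print(read_state(),grasp_offset)
R,t,*_=ld('top0');print(-R.T@t,R)
E
```

```text
pics
{'time_s': 0.1, 'joint_pos': array([-1.48438554e+00,  3.13383030e-01,  1.49834899e+00, -1.40024066e-05,
        1.33099673e+00, -2.23407008e-01]), 'qd': array([-7.84867832e-04, -1.62527908e-03, -3.80855122e-04,  7.76022396e-04,
        5.45270264e-05,  5.01344043e-04]), 'tau': array([ 1.44277241e-03, -4.12903833e+01, -2.60145950e+01, -2.39129395e-04,
        2.99731793e-03,  1.66956045e-05]), 'position': array([ 0.16002624, -0.49977981,  0.2308025 ]), 'ee_rot': array([-1.57190721e+00,  2.38446991e-04, -2.83177166e+00]), 'wrist_force': array([ 0.72048078,  0.36513088, -0.41632396]), 'wrist_torque': array([-0.06944853, -0.0201714 , -0.02056022]), 'gripper_width': 0.08533276222797678} -0.0187
[0.45362972 0.05173464 1.30542285] [[ 0.02775841 -0.99954493 -0.01180686]
 [-0.99475508 -0.0264583  -0.09880425]
 [ 0.0984469   0.01448758 -0.99503684]]
```

View pics/top0.png

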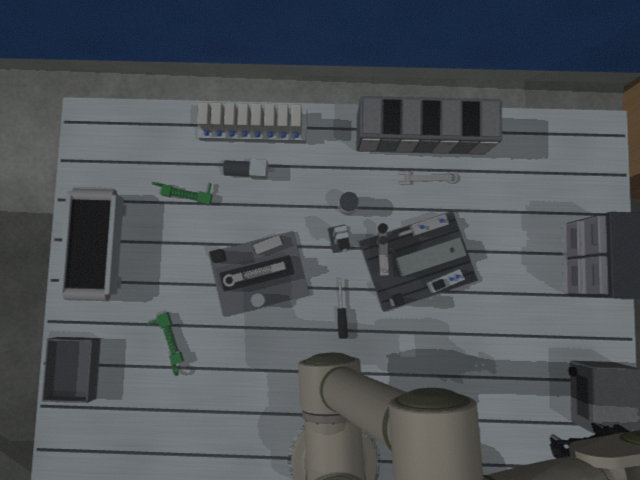

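View pics/side0.png

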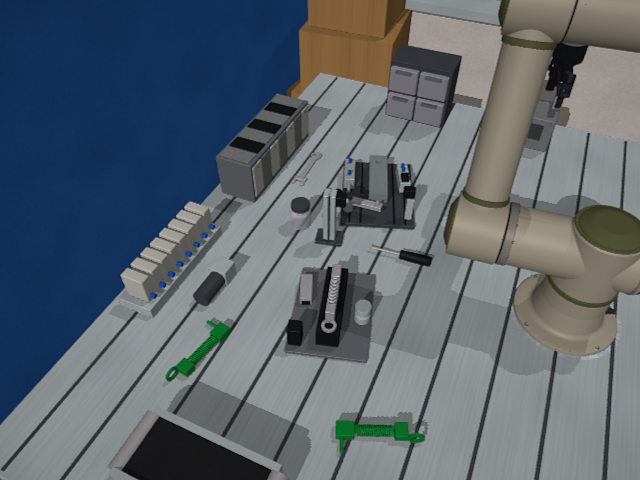

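Top view: the steel spring is in the dark stand at about (258,272). The lookalikes are the green springs at (185,193) and (170,343). The station is at about (420,258), with its anchor hole near (452,250), and the tower is at (340,238). I choose the steel one and check it in crops.

```bash
python3 - <<'E'
from h import *
im=cv2.imread('pics/top0.png')
a=cv2.resize(im[225:320,200:320],None,fx=6.5,fy=6.5,interpolation=cv2.INTER_CUBIC)[:, :780]
cv2.imwrite('pics/c1.png',cv2.resize(im[225:320,200:320],None,fx=6,fy=6,interpolation=cv2.INTER_CUBIC))
cv2.imwrite('pics/c2.png',cv2.resize(im[205:315,350:485],None,fx=5.4,fy=5.4,interpolation=cv2.INTER_CUBIC))
E
```

```text
(no output)
```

View pics/c1.png

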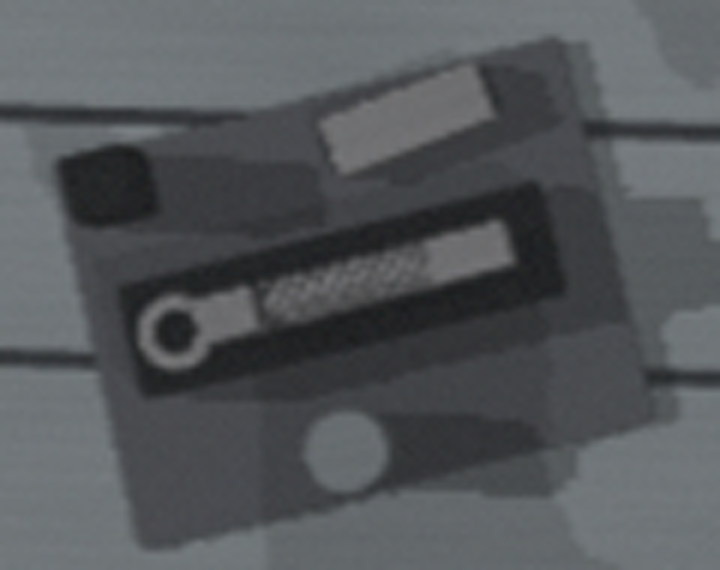

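View pics/c2.png

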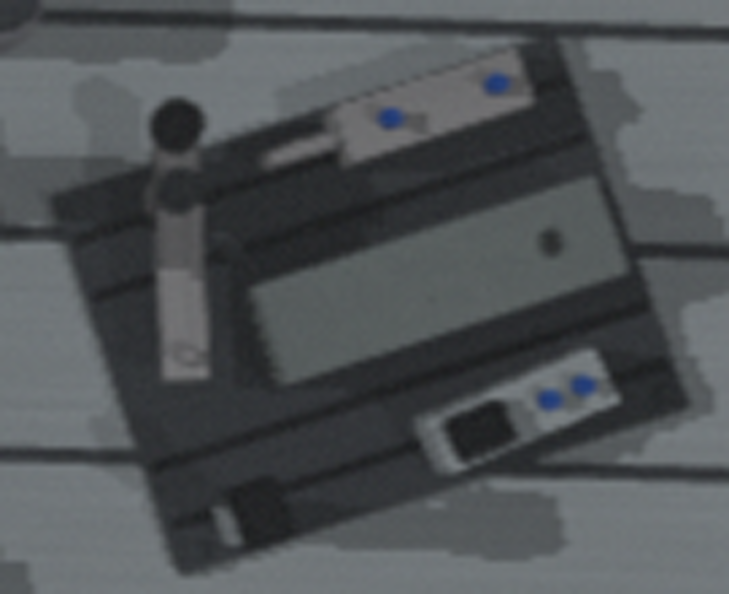

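```bash
python3 - <<'E'
from h import *
c1=lambda u,v:(200+u/6,225+v/6); c2=lambda u,v:(350+u/5.4,205+v/5.4)
P=lambda c,z:pt('top0',*c,z)
eye=P(c1(177,332),.057); hb=P(c1(471,251),.082)
d=hb-eye; print('eye',eye,'hb',hb,np.hypot(*d[:2]),'(exp .134) yaw',np.degrees(np.arctan2(-d[1],-d[0])))
hole=P(c2(551,243),.054); post=P(c2(185,353),.066); piv=P(c2(178,190),.06)
print('hole',hole,'post',post,'piv',piv)
e=[P(c2(*q),.054) for q in [(250,288),(600,178),(283,384),(630,270)]]
for a,b in((1,0),(3,2)):
    v=e[a]-e[b];v=-v;print('edge yaw',np.degrees(np.arctan2(v[1],v[0])),np.hypot(*v[:2]))
print('blockmid ends',(e[0]+e[2])/2,(e[1]+e[3])/2)
b=[P(c2(*q),.012) for q in [(52,200),(560,38),(690,405),(182,573)]];print('base',b,np.mean(b,0))
print('tower?',pt('top0',343,240,.16), pt('top0',340,235,.16))
print('lever dist',np.linalg.norm((post-hole)[:2]))
E
```

```text
eye [0.46360372 0.28772226 0.057     ] hb [0.50139276 0.1585247  0.082     ] 0.13461062901481718 (exp .134) yaw 106.30368745317426
hole [ 0.55903082 -0.29314777  0.054     ] post [ 0.50034481 -0.11473826  0.066     ] piv [ 0.57948766 -0.11110935  0.06      ]
edge yaw 108.96170630821548 0.17922978293260003
edge yaw 109.65236098590701 0.17781313818590241
blockmid ends [ 0.51015085 -0.15566221  0.054     ] [ 0.56917035 -0.32414204  0.054     ]
base [array([ 0.57758389, -0.0540431 ,  0.012     ]), array([ 0.66678934, -0.30934198,  0.012     ]), array([ 0.48335965, -0.37374509,  0.012     ]), array([ 0.39320268, -0.12194524,  0.012     ])] [ 0.53023389 -0.21476885  0.012     ]
tower? [ 0.56726886 -0.00177085  0.16      ] [0.57921209 0.00573427 0.16      ]
lever dist 0.1878137349800366
```

Measured: the spring's yaw is about 106.3°. The hook block is at (0.501, 0.159), and the hole at (0.559, -0.293), with the block's axis at about 109.3°. The post is 188 mm from the hole, so the lever is swung out by about 0.28 rad. Next I go above the hook block.

>>> send_rows(
  commands=[
    [[-0.525,0,-0.523,0,-1.546,0,0],[-0.525,0,-0.523,0,-1.546,0,0],[-0.525,0,-0.523,0,-1.546,0,0],[-0.525,0,-0.523,0,-1.546,0,0],[-0.525,0,-0.523,0,-1.546,0,0],[-0.525,0,-0.523,0,-1.546,0,0],[-0.525,0,-0.523,0,-1.546,0,0],[-0.525,0,-0.523,0,-1.546,0,0],[-0.525,0,-0.523,0,-1.546,0,0],[-0.525,0,-0.523,0,-1.546,0,0],[-0.525,0,-0.523,0,-1.546,0,0],[-0.525,0,-0.523,0,-1.546,0,0]],
  ],
  grip_force=80,
)

```text
time_s: 1.1
position: [0.3902, -0.0538, 0.2314]
ee_rot: [-1.571, -0.0, -1.326]
wrist_force: [0.9, -1.9, 0.0]
gripper_width: 0.0855
```

```bash
cat >> h.py <<'E'
def to(x,y,z,psi):
    s=read_state(); M=Ro.from_euler('xyz',s['ee_rot']); T=Ro.from_euler('xyz',[-np.pi/2,0,np.radians(psi)])
    print('t',round(s['time_s'],2),'pos',s['position'].round(4),'rot',np.degrees(s['ee_rot']).round(2),'F',s['wrist_force'].round(1),'w',round(s['gripper_width'],4))
    print('shift',M.inv().apply(np.array([x,y,z])-s['position']).round(4),'turn',(M.inv()*T).as_rotvec().round(4))
E
python3 -c "
from h import *
to(.5014,.1585,.19,-73.7)"
```

```text
t 1.1 pos [ 0.3902 -0.0538  0.2314] rot [-8.999e+01 -1.000e-02 -7.596e+01] F [ 0.9 -1.9  0. ] w 0.0855
shift [-0.179   0.0414  0.1594] turn [-0.0002 -0.0394  0.0002]
```

>>> send_rows(
  commands=[
    [[-0.179,0.02,0.159,0,-0.039,0,0],[-0.179,0.02,0.159,0,-0.039,0,0],[-0.179,0.04,0.159,0,-0.039,0,0],[-0.179,0.04,0.159,0,-0.039,0,0],[-0.179,0.04,0.159,0,-0.039,0,0],[-0.179,0.04,0.159,0,-0.039,0,0],[-0.179,0.04,0.159,0,-0.039,0,0],[-0.179,0.04,0.159,0,-0.039,0,0],[-0.179,0.04,0.159,0,-0.039,0,0]],
  ],
)

```text
time_s: 1.85
position: [0.5016, 0.1552, 0.1911]
ee_rot: [-1.572, -0.0, -1.293]
wrist_force: [-0.7, 0.0, -0.2]
gripper_width: 0.0851
```

```bash
python3 -c "
from h import *
shot('wrist','w1')
to(.5014,.1585,.056,-73.7)
print(px('w1',[.5014,.1585,.082]),px('w1',[.4636,.2877,.057]))"
```

```text
t 1.9 pos [0.5017 0.1548 0.1915] rot [-9.001e+01 -1.000e-02 -7.412e+01] F [ 0.1 -0.3  0.2] w 0.0855
shift [-0.0037  0.1355  0.0007] turn [ 0.0001 -0.0073  0.0002]
[320.11346062 236.84388042] [318.91962442  12.57175209]
```

View pics/w1.png

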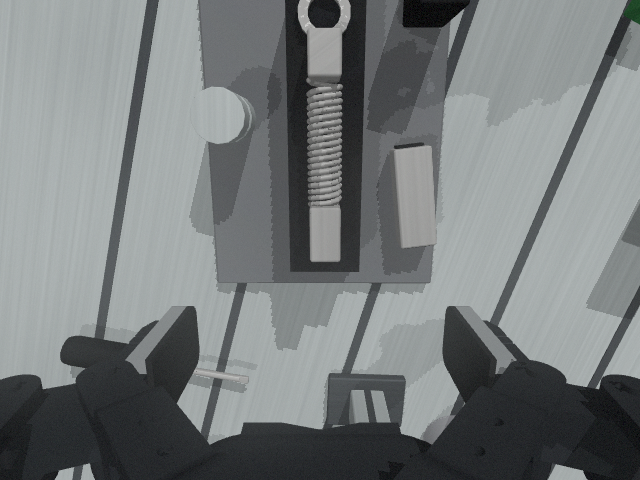

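Wrist view: the hook block's top is centred at (324.5,234) and the eye at (324,13). That is about 5 px right of the prediction.

```bash
python3 -c "
from h import *
h=pt('w1',324.5,234,.082);e=pt('w1',324,13,.057);b=pt('w1',324.5,54,.082);print(h,e,b,np.linalg.norm((h-e)[:2]),np.degrees(np.arctan2(*(e-h)[1::-1])),np.degrees(np.arctan2(*(b-h)[1::-1])))
to(h[0],h[1],.057,-73.9)"
```

```text
[0.50356471 0.16105627 0.082     ] [0.46664198 0.28832644 0.057     ] [0.47434479 0.26206917 0.082     ] 0.13251786253611234 106.17813017377074 106.13352899088521
t 1.9 pos [0.5017 0.1548 0.1915] rot [-9.001e+01 -1.000e-02 -7.412e+01] F [ 0.1 -0.3  0.2] w 0.0855
shift [-0.0055  0.1345  0.0035] turn [ 0.0001 -0.0038  0.0002]
```

>>> send_rows(
  commands=[
    [[-0.005,0.04,0.003,0,0,0,0],[-0.005,0.08,0.003,0,0,0,0],[-0.005,0.11,0.003,0,0,0,0],[-0.005,0.134,0.003,0,0,0,0],[-0.005,0.134,0.003,0,0,0,0.3],[-0.005,0.134,0.003,0,0,0,0.6],[-0.005,0.134,0.003,0,0,0,1],[-0.005,0.134,0.003,0,0,0,1],[-0.005,0.134,0.003,0,0,0,1],[-0.005,0.134,0.003,0,0,0,1],[-0.005,0.134,0.003,0,0,0,1],[-0.005,0.134,0.003,0,0,0,1]],
  ],
  grip_force=80,
)

```text
time_s: 2.9
position: [0.5043, 0.1612, 0.059]
ee_rot: [-1.568, -0.001, -1.292]
wrist_force: [-2.8, -2.4, 7.9]
gripper_width: 0.0187
```

```bash
python3 -c "
from h import *
to(.5,.16,.26,-73.9)"
```

```text
t 2.9 pos [0.5043 0.1612 0.059 ] rot [-8.985e+01 -4.000e-02 -7.405e+01] F [-2.8 -2.4  7.9] w 0.0187
shift [ 2.00e-04 -2.01e-01 -3.90e-03] turn [-0.0026 -0.0027  0.0008]
```

>>> send_rows(
  commands=[
    [[0,-0.003,0,0,0,0,1],[0,-0.01,0,0,0,0,1],[0,-0.03,0,0,0,0,1],[0,-0.06,0,0,0,0,1],[0,-0.09,0,0,0,0,1],[0,-0.12,0,0,0,0,1],[0,-0.15,0,0,0,0,1],[0,-0.175,0,0,0,0,1],[0,-0.195,0,0,0,0,1],[0,-0.2,0,0,0,0,1],[0,-0.2,0,0,0,0,1]],
  ],
)

```text
time_s: 3.82
position: [0.5037, 0.1613, 0.2585]
ee_rot: [-1.568, -0.0, -1.293]
wrist_force: [0.1, -0.1, -2.7]
gripper_width: 0.0183
```

```bash
python3 -c "
from h import *
c=shot('side','s1');shot('wrist','w2')
im=np.hstack([cv2.imread('pics/s1.png')[100:400,200:500],cv2.imread('pics/w2.png')[0:300,160:480]]);cv2.imwrite('pics/m1.png',cv2.resize(im,None,fx=1.25,fy=1.25))
hook=np.array([.559,-.2931]);d=np.array([np.cos(np.radians(109.3)),np.sin(np.radians(109.3))])
g=hook+.006*d;print(g)
to(g[0],g[1],.26,-70.7)"
```

```text
[ 0.55701691 -0.28743719]
t 3.92 pos [0.5029 0.1612 0.2561] rot [-9.012e+01  2.000e-02 -7.407e+01] F [-0.1  1.  -2.1] w 0.0185
shift [ 0.4462 -0.004  -0.0711] turn [ 0.002  -0.0589 -0.0004]
```

View pics/m1.png

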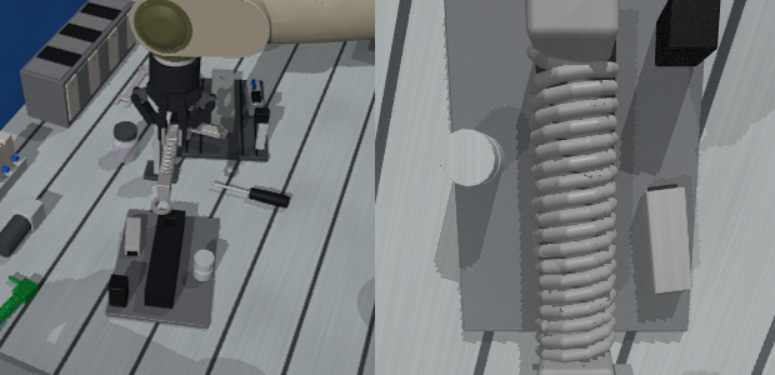

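The spring is held level (width 18.5 mm, about 2 N) and the stand's items have not moved. Next I carry it over the tower to the station.

>>> send_rows(
  commands=[
    [[0.02,-0.004,-0.003,0,-0.01,0,1],[0.055,-0.004,-0.009,0,-0.02,0,1],[0.095,-0.004,-0.015,0,-0.03,0,1],[0.135,-0.004,-0.021,0,-0.04,0,1],[0.175,-0.004,-0.028,0,-0.05,0,1],[0.215,-0.004,-0.034,0,-0.059,0,1],[0.255,-0.004,-0.041,0,-0.059,0,1],[0.295,-0.004,-0.047,0,-0.059,0,1],[0.335,-0.004,-0.054,0,-0.059,0,1],[0.375,-0.004,-0.06,0,-0.059,0,1],[0.415,-0.004,-0.066,0,-0.059,0,1],[0.44,-0.004,-0.07,0,-0.059,0,1]],
  ],
)

```text
time_s: 4.92
position: [0.5561, -0.2846, 0.2588]
ee_rot: [-1.573, 0.002, -1.236]
wrist_force: [-0.1, 0.5, -2.5]
gripper_width: 0.0184
```

>>> send_rows(
  commands=[
    [[0.006,0.02,-0.001,0,0,0,1],[0.006,0.05,-0.001,0,0,0,1],[0.006,0.08,-0.001,0,0,0,1],[0.006,0.1,-0.001,0,0,0,1],[0.006,0.11,-0.001,0,0,0,1],[0.006,0.11,-0.001,0,0,0,1],[0.006,0.11,-0.001,0,0,0,1]],
  ],
)

```text
time_s: 5.5
position: [0.558, -0.2871, 0.1513]
ee_rot: [-1.571, 0.0, -1.234]
wrist_force: [-0.6, 0.1, -1.5]
gripper_width: 0.0187
```

```bash
python3 -c "
from h import *
shot('side','s2');shot('wrist','w3');shot('top','t2')
a=px('s2',[.559,-.2931,.054]);print(a)
u,v=int(a[0]),int(a[1])
A=cv2.resize(cv2.imread('pics/s2.png')[v-60:v+50,u-45:u+55],None,fx=4,fy=4,interpolation=2)
B=cv2.imread('pics/w3.png')[0:440,120:520]
print(A.shape,u-45,v-60);cv2.imwrite('pics/m2.png',np.hstack([A,B]))
to(.557,-.2874,.1,-70.7)"
```

```text
[378.39956459 161.26077725]
(440, 400, 3) 333 101
t 5.65 pos [ 0.5585 -0.2874  0.1528] rot [-89.92  -0.12 -70.68] F [-0.1 -0.2 -1.3] w 0.0188
shift [-0.0006  0.0528 -0.0015] turn [-0.0014  0.0003  0.0021]
```

View pics/m2.png

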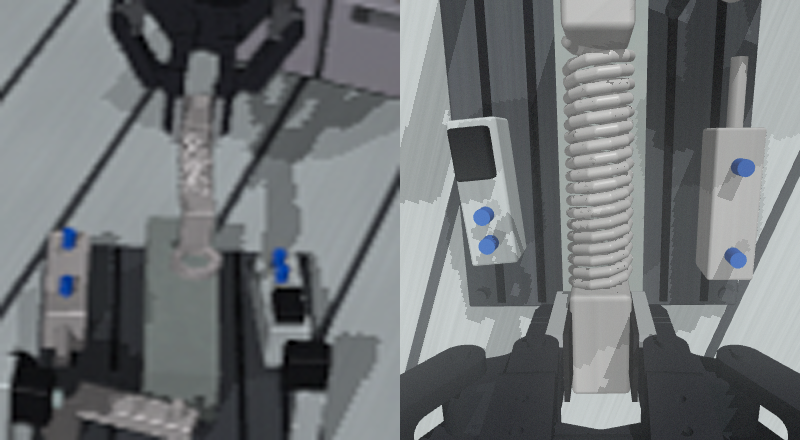

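```bash
python3 -c "
from h import *
im=cv2.imread('pics/w3.png').astype(int)
A=im[0:320,200:400].astype(np.uint8)
cv2.imwrite('pics/m3.png',cv2.resize(A[60:320],None,fx=3,fy=2.3,interpolation=2))
for v in (120,160,220,280): print(v,'L',im[v,266:296].sum(1)//3,'R',im[v,348:380].sum(1)//3)
print('basecol',[list(im[290:315,u].sum(1)//3) for u in (225,360)])
"
```

```text
120 L [ 76  71  74  72  76  73  72  73  72  76  74 148 169 167 166 166 169 165
 167 151 119 119 129 158 167 168 164 164 161 161] R [177 170 170 166 138 165 163 163 164 163 147 147 148 147 148 146 147 149
  64  64  66  64  63  64  64  66  68  65  65  63  60  63]
160 L [ 81  79  80  79  78  78  77  77  78  78  77  79  98 164 163 164 165 164
 164 160 124 121 124 146 141 140 127 145 167 176] R [174 172 173 172 169 160 163 166 162 164 161 164 163 163 147 148 146 101
  90  90  88  83  86  84  86  87  85  86  86  84  83  82]
220 L [ 86  84  78  84  82  83  82  82  79  81  80  80  79  81 100 162 164 163
 163 163 163 163 136 142 144 109 108 108 108 110] R [137 170 171 167 161 160 162 158 159 160 159 158 159 157 159 159  93  92
  93  89  88  89  88  90  88  87  90  88  88  91  90  86]
280 L [ 78  84  84  83  81  82  81  79  82  84  79  80  81  81  80  83 103 162
 162 160 159 160 135 110 109 109 131 132 146 163] R [150 160 158 159 158 158 158 158 159 159 156 160 161 160 143 102  99 101
 102  97  99  99  97  93  96  95  98  95  98  95  96  96]
basecol [[np.int64(78), np.int64(73), np.int64(75), np.int64(73), np.int64(68), np.int64(73), np.int64(71), np.int64(66), np.int64(66), np.int64(67), np.int64(59), np.int64(61), np.int64(65), np.int64(83), np.int64(84), np.int64(83), np.int64(136), np.int64(155), np.int64(157), np.int64(158), np.int64(158), np.int64(157), np.int64(156), np.int64(156), np.int64(159)], [np.int64(158), np.int64(149), np.int64(158), np.int64(159), np.int64(156), np.int64(159), np.int64(158), np.int64(157), np.int64(157), np.int64(157), np.int64(158), np.int64(158), np.int64(158), np.int64(160), np.int64(158), np.int64(158), np.int64(159), np.int64(159), np.int64(158), np.int64(157), np.int64(158), np.int64(158), np.int64(156), np.int64(159), np.int64(159)]]
```

```bash
python3 -c "
from h import *
f='w3'
y=np.array([np.cos(np.radians(109.3)),np.sin(np.radians(109.3))]);x=np.array([y[1],-y[0]])
for v,l,r in((120,277.2,366),(160,278.3,365.3),(220,280.3,364),(280,282.3,362.7)):
    L=pt(f,l,v,.054);Rr=pt(f,r,v,.054);m=(L+Rr)/2;print(m,np.linalg.norm(L-Rr),'x rel hole',(m[:2]-[.559,-.2931])@x)
b=pt(f,225,303,.012);print('base edge y rel hole (-50)',(b[:2]-[.559,-.2931])@y*1e3)
for z in (.175,.177):
  h=pt(f,320.5,344,z); print('hook block',h,'nose', )
  for v in (295,393): print((pt(f,320.5,v,z)[:2]-[.559,-.2931])@y*1e3)
p=np.array([.5585,-.2874]);print('tcp rel hole x,y',(p-[.559,-.2931])@x*1e3,(p-[.559,-.2931])@y*1e3)
"
```

```text
[ 0.53554731 -0.21707374  0.054     ] 0.05020195912014568 x rel hole 0.0029931016995785823
[ 0.54302916 -0.23796127  0.054     ] 0.050415976735251854 x rel hole 0.0031508471913960162
[ 0.55501031 -0.27132054  0.054     ] 0.050396622091699546 x rel hole 0.0034329511486542695
[ 0.56796462 -0.3073894   0.054     ] 0.05037569546557477 x rel hole 0.0037379688157522296
base edge y rel hole (-50) -50.11703763777486
hook block [ 0.55943559 -0.28700903  0.175     ] nose
22.779377579615115
-12.803585161688613
hook block [ 0.55907043 -0.28597193  0.177     ] nose
23.594291479634105
-11.3990418442385
tcp rel hole x,y 1.4120315626737159 5.544922620381074
```

The wrist view puts the midline about 3.5 mm from the top camera's estimate. The grip reaction also suggested the top view is off in x. I'll back off sideways to see the hole directly with the wrist camera.

>>> send_rows(
  commands=[
    [[0.03,0,-0.02,0,0,0,1],[0.06,0,-0.04,0,0,0,1],[0.09,0,-0.05,0,0,0,1],[0.1,0,-0.05,0,0,0,1],[0.1,0,-0.05,0,0,0,1],[0.1,0,-0.05,0,0,0,1],[0.1,0,-0.05,0,0,0,1]],
  ],
)

```text
time_s: 6.23
position: [0.5441, -0.397, 0.1518]
ee_rot: [-1.57, -0.0, -1.233]
wrist_force: [0.9, -0.1, -1.8]
gripper_width: 0.0185
```

```bash
python3 -c "
from h import *
shot('wrist','w4')
to(.557,-.2874,.1,-70.7)
print(px('w4',[.559,-.2931,.054]))"
```

```text
t 6.28 pos [ 0.5441 -0.3968  0.1519] rot [-8.999e+01 -1.000e-02 -7.062e+01] F [-0.4  0.3 -2. ] w 0.0183
shift [-0.099   0.0519  0.0484] turn [-0.0002  0.0014  0.0002]
[406.47427864  83.84394758]
```

View pics/w4.png

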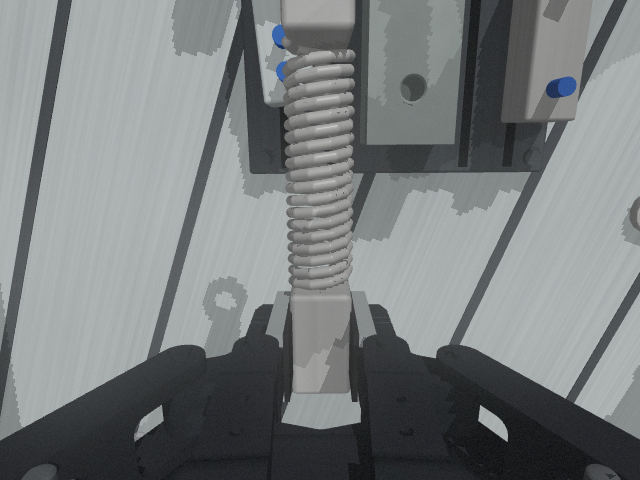

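The hole is seen directly at (413.5,88.5); the prediction was (406.5,84).

```bash
python3 -c "
from h import *
h=pt('w4',413.5,88.5,.054);print(h)
L=pt('w4',366,100,.054);R=pt('w4',462,100,.054);m=(L+R)/2;e=pt('w4',410,144,.054)
y=np.array([np.cos(np.radians(109.6)),np.sin(np.radians(109.6))]);x=np.array([y[1],-y[0]])
print('lat off mid',(h-m)[:2]@x,'end dist',(h-e)[:2]@y, np.linalg.norm(L-R))
hb=pt('w4',320.5,344,.176);print('hb',hb)
g=h[:2]+.006*y;print('goal grip',g)
to(g[0],g[1],.152,-70.5)"
```

```text
[ 0.56359593 -0.2940404   0.054     ]
lat off mid -0.0006145971088516581 end dist 0.029850159518834626 0.05352055999277033
hb [ 0.54493876 -0.39592449  0.176     ]
goal grip [ 0.56158322 -0.28838805]
t 6.28 pos [ 0.5441 -0.3968  0.1519] rot [-8.999e+01 -1.000e-02 -7.062e+01] F [-0.4  0.3 -2. ] w 0.0183
shift [-0.0965 -0.0001  0.0524] turn [-0.0002 -0.0021  0.0002]
```

>>> send_rows(
  commands=[
    [[-0.03,0,0.015,0,0,0,1],[-0.06,0,0.03,0,0,0,1],[-0.09,0,0.046,0,0,0,1],[-0.0975,0.01,0.0514,0,0,0,1],[-0.0975,0.03,0.0514,0,0,0,1],[-0.0975,0.047,0.0514,0,0,0,1],[-0.0975,0.057,0.0514,0,0,0,1],[-0.0975,0.057,0.0514,0,0,0,1],[-0.0975,0.06,0.0514,0,0,0,1],[-0.0975,0.064,0.0514,0,0,0,1],[-0.0975,0.067,0.0514,0,0,0,1],[-0.0975,0.067,0.0514,0,0,0,1]],
  ],
)

```text
time_s: 7.28
position: [0.56, -0.289, 0.0841]
ee_rot: [-1.571, 0.0, -1.234]
wrist_force: [0.6, -0.3, -2.8]
gripper_width: 0.0183
```

```bash
python3 -c "
from h import *
to(.5602,-.2878,.06,-70.5);s=read_state();print(s['wrist_torque'])
shot('wrist','w5');shot('side','s5')"
```

```text
t 7.28 pos [ 0.56   -0.289   0.0841] rot [-9.001e+01  1.000e-02 -7.070e+01] F [ 0.6 -0.3 -2.8] w 0.0183
shift [-0.0011  0.0241  0.0006] turn [ 0.0001 -0.0035 -0.0001]
[-0.09634585  0.02535335 -0.01055336]
```

No contact 6 mm below the mouth, so the leg is in. I lower further.

>>> send_rows(
  commands=[
    [[0,0.004,0,0,0,0,1],[0,0.008,0,0,0,0,1],[0,0.012,0,0,0,0,1],[0,0.016,0,0,0,0,1],[0,0.019,0,0,0,0,1],[0,0.021,0,0,0,0,1],[0,0.021,0,0,0,0,1]],
  ],
)

```text
time_s: 7.97
position: [0.5599, -0.2888, 0.0627]
ee_rot: [-1.571, 0.001, -1.234]
wrist_force: [-0.0, 0.6, -2.1]
gripper_width: 0.0184
```

```bash
python3 -c "
from h import *
to(.5602,-.2878,.06,-70.5);s=read_state();print(s['wrist_torque'])"
```

```text
t 7.97 pos [ 0.5599 -0.2888  0.0627] rot [-9.003e+01  4.000e-02 -7.069e+01] F [-0.   0.6 -2.1] w 0.0184
shift [-0.0009  0.0027  0.0007] turn [ 0.0005 -0.0034 -0.0008]
[-0.11458029 -0.02799008  0.00025922]
```

>>> send_rows(
  commands=[
    [[0,0.001,0,0,0,0,1],[0,0.002,0,0,0,0,1],[0,0.003,0,0,0,0,1],[0,0.0035,0,0,0,0,1],[0,0.0035,0,0,0,0,1]],
  ],
)

```text
time_s: 8.38
position: [0.5602, -0.2891, 0.061]
ee_rot: [-1.571, -0.001, -1.234]
wrist_force: [-4.4, 2.4, 6.1]
gripper_width: 0.0188
```

```bash
python3 -c "
from h import *
to(.5602,-.2878,.06,-70.5);s=read_state();print(s['wrist_torque'])"
```

```text
t 8.38 pos [ 0.5602 -0.2891  0.061 ] rot [-8.998e+01 -4.000e-02 -7.068e+01] F [-4.4  2.4  6.1] w 0.0188
shift [-0.0012  0.001   0.0004] turn [-0.0003 -0.0032  0.0007]
[ 0.23386143  0.55250496 -0.00965863]
```

Contact at z 0.061, where the block should sit, so it is home. I release, rise and look at the eye and the post.

>>> send_rows(
  commands=[
    [[0,-0.0015,0,0,0,0,0.8],[0,-0.0015,0,0,0,0,0.5],[0,-0.0015,0,0,0,0,0.4],[0,-0.0015,0,0,0,0,0.4],[0,-0.01,0,0,0,0,0.4],[0,-0.04,0,0,0,0,0.4],[0,-0.07,0,0,0,0,0.2],[-0.03,-0.1,0,0,0,0,0],[-0.06,-0.125,0,0,0,0,0],[-0.06,-0.13,0,0,0,0,0],[-0.06,-0.13,0,0,0,0,0],[-0.06,-0.13,0,0,0,0,0]],
  ],
)

```text
time_s: 9.38
position: [0.5403, -0.2327, 0.1898]
ee_rot: [-1.571, -0.0, -1.234]
wrist_force: [-0.4, -0.5, 0.1]
gripper_width: 0.0851
```

```bash
python3 -c "
from h import *
shot('wrist','w6')
to(.5602,-.2878,.06,-70.5)"
```

```text
t 9.43 pos [ 0.54   -0.2328  0.1888] rot [-9.005e+01  6.000e-02 -7.072e+01] F [ 0.2  0.5 -0.1] w 0.0853
shift [0.0587 0.1288 0.001 ] turn [ 0.0009 -0.0039 -0.001 ]
```

View pics/w6.png

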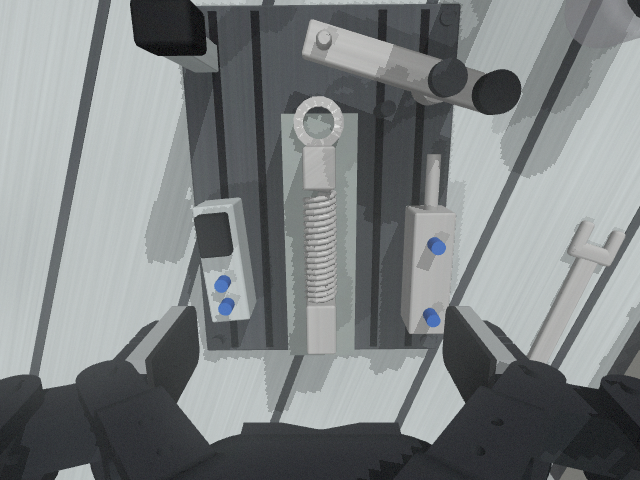

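The spring lies along the grey block: hook block (321,330), eye block (319.5,168), eye (319,121). The post top is at (323,38) and the lever is swung out.

```bash
python3 -c "
from h import *
f='w6';P=lambda u,v,z:pt(f,u,v,z)[:2]
hb=P(321,330,.084);eb=P(319.5,168,.084);ey=P(319,121,.059);po=P(323,38.5,.066);pf=P(324.5,44,.054)
y=(eb-hb)/np.linalg.norm(eb-hb);x=np.array([y[1],-y[0]]);print('yaw',np.degrees(np.arctan2(y[1],y[0])))
for n,q in zip(['hb','eb','eye','post','postfoot'],[hb,eb,ey,po,pf]):print(n,q,(q-hb)@y*1e3+6,(q-hb)@x*1e3)
to(eb[0],eb[1],.0605,-70.7)
L=P(281.5,118,.054);R=P(357.5,118,.054);print('block mid at far end',((L+R)/2-hb)@x*1e3)"
```

```text
yaw 109.8647086573279
hb [ 0.56153425 -0.28895114] 6.0 0.0
eb [ 0.52526138 -0.18855529] 112.74758516947999 1.2217157822452903e-15
eye [ 0.51569752 -0.16247539] 140.52547163252999 -0.13283547647896782
post [ 0.50248402 -0.11747166] 187.34132568919492 2.732181421985521
postfoot [ 0.50364713 -0.11776083] 186.67413569350995 3.7278212222485387
t 9.43 pos [ 0.54   -0.2328  0.1888] rot [-9.005e+01  6.000e-02 -7.072e+01] F [ 0.2  0.5 -0.1] w 0.0853
shift [-0.0465  0.1284  0.0008] turn [ 0.0009 -0.0004 -0.001 ]
block mid at far end 0.19125632421833416
```

All distances check out: hook to eye block is 106.7 mm (should be 107) and leg to eye 140.5 mm (should be 140). The post is 187 mm from the leg and 3 mm towards the pivot. I grip the eye block.

>>> send_rows(
  commands=[
    [[-0.03,0.02,0.001,0,0,0,0.4],[-0.0465,0.05,0.001,0,0,0,0.4],[-0.0465,0.08,0.001,0,0,0,0.4],[-0.0465,0.11,0.001,0,0,0,0.4],[-0.0465,0.125,0.001,0,0,0,0.4],[-0.0465,0.129,0.001,0,0,0,0.4],[-0.0465,0.129,0.001,0,0,0,1],[-0.0465,0.129,0.001,0,0,0,1],[-0.0465,0.129,0.001,0,0,0,1],[-0.0465,0.129,0.001,0,0,0,1],[-0.0465,0.129,0.001,0,0,0,1]],
  ],
  grip_force=120,
)

```text
time_s: 10.35
position: [0.5264, -0.1887, 0.062]
ee_rot: [-1.569, -0.002, -1.234]
wrist_force: [-0.9, -1.1, 5.3]
gripper_width: 0.0176
```

```bash
python3 -c "
from h import *
to(.5118,-.1432,.075,-71.1)"
```

```text
t 10.35 pos [ 0.5264 -0.1887  0.062 ] rot [-89.92  -0.11 -70.69] F [-0.9 -1.1  5.3] w 0.0176
shift [-0.0477 -0.0131  0.0013] turn [-0.0014  0.0071  0.002 ]
```

>>> send_rows(
  commands=[
    [[0,-0.005,0,0,0,0,1],[0,-0.01,0,0,0,0,1],[0,-0.015,0,0,0,0,1],[-0.004,-0.016,0,0,0.002,0,1],[-0.01,-0.016,0,0,0.004,0,1],[-0.018,-0.016,0,0,0.006,0,1],[-0.026,-0.016,0.0005,0,0.007,0,1],[-0.034,-0.016,0.001,0,0.007,0,1],[-0.042,-0.016,0.001,0,0.007,0,1],[-0.048,-0.016,0.001,0,0.007,0,1],[-0.048,-0.016,0.001,0,0.007,0,1],[-0.048,-0.016,0.001,0,0.007,0,1]],
  ],
)

```text
time_s: 11.35
position: [0.5115, -0.1435, 0.0772]
ee_rot: [-1.569, -0.004, -1.24]
wrist_force: [3.4, -10.7, -4.4]
gripper_width: 0.0173
```

```bash
python3 -c "
from h import *
shot('wrist','w7');shot('side','s7')
A=cv2.imread('pics/w7.png')[100:460,120:520]
a=px('s7',[.52,-.2,.06]).astype(int);print(a)
B=cv2.resize(cv2.imread('pics/s7.png')[a[1]-45:a[1]+45,a[0]-50:a[0]+50],(400,360),interpolation=2)
cv2.imwrite('pics/m4.png',np.hstack([A,B]))
to(.5118,-.1432,.075,-71.1);print(read_state()['wrist_torque'])"
```

```text
[380 181]
t 11.45 pos [ 0.5116 -0.1437  0.0772] rot [-89.92  -0.26 -71.08] F [  3.3 -11.9  -4.6] w 0.0175
shift [-0.0004  0.0022  0.0004] turn [-0.0014  0.0003  0.0045]
[-1.79680137 -0.67027078  0.00989659]
```

View pics/m4.png

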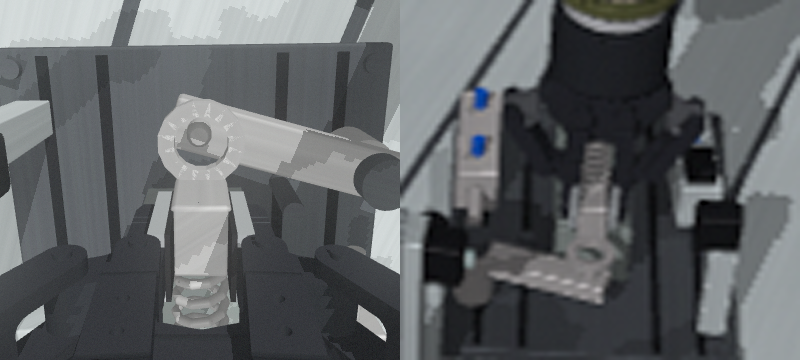

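The eye, full-frame (321,240), is over the post's tip at (319,233), and the pull is about 12.4 N as expected. I compute the offset between them.

```bash
python3 -c "
from h import *
y=np.array([np.cos(np.radians(108.9)),np.sin(np.radians(108.9))]);x=np.array([y[1],-y[0]])
e=pt('w7',321,240,.0745)[:2];p=pt('w7',319,233,.066)[:2];q=pt('w7',320,240,.054)[:2];t=np.array([.5116,-.1437])
for n,v in(('eye',e),('post',p)):print(n,v,(v-t)@y*1e3,(v-t)@x*1e3)
print(px('w7',[*e,.069]),px('w7',[*p,.054]))"
```

```text
eye [ 0.50345725 -0.11611721] 28.733253768992515 1.2308098944893906
post [ 0.5025495  -0.11581526] 29.312955907560305 0.469805370013461
[320.97245918 236.34414594] [319.08081375 226.1691474 ]
```

They are aligned within 1 mm. I lower level.

>>> send_rows(
  commands=[
    [[0,0.002,0,0,0,0,1],[0,0.004,0,0,0,0,1],[0,0.006,0,0,0,0,1],[0,0.008,0,0,0,0,1],[0,0.01,0,0,0,0,1],[0,0.012,0,0,0,0,1],[0,0.014,0,0,0,0,1],[0,0.0155,0,0,0,0,1],[0,0.0155,0,0,0,0,1]],
  ],
)

```text
time_s: 12.2
position: [0.5128, -0.1449, 0.0632]
ee_rot: [-1.567, -0.009, -1.241]
wrist_force: [2.8, -12.4, 5.9]
gripper_width: 0.0175
```

```bash
python3 -c "
from h import *
to(.5118,-.1432,.062,-71.1);print(read_state()['wrist_torque'])
shot('wrist','w8')"
```

```text
t 12.2 pos [ 0.5128 -0.1449  0.0632] rot [-89.78  -0.49 -71.09] F [  2.8 -12.4   5.9] w 0.0175
shift [-0.002   0.0011 -0.0004] turn [-0.0039  0.0002  0.0086]
[-2.93043632 -0.60816727 -0.30369112]
```

It is down to within about 1 mm, and the post top has been passed. Now I ease the eye back so the ring takes the lever toward its stop, pressing down lightly.

>>> send_rows(
  commands=[
    [[0.003,0,0,0,0,0,1],[0.006,0,0,0,0,0,1],[0.009,0.0005,-0.0005,0,0,0,1],[0.012,0.001,-0.001,0,0,0,1],[0.015,0.001,-0.0015,0,-0.003,0,1],[0.018,0.001,-0.002,0,-0.006,0,1],[0.02,0.001,-0.0025,0,-0.008,0,1],[0.022,0.001,-0.003,0,-0.01,0,1],[0.022,0.001,-0.003,0,-0.01,0,1]],
  ],
)

```text
time_s: 13.0
position: [0.5171, -0.1658, 0.0624]
ee_rot: [-1.567, -0.007, -1.23]
wrist_force: [4.3, -7.2, 8.7]
gripper_width: 0.0178
```

```bash
python3 -c "
from h import *
shot('wrist','w9');shot('side','s9')
A=cv2.imread('pics/w9.png')[100:460,120:520]
a=px('s9',[.52,-.2,.06]).astype(int)
B=cv2.resize(cv2.imread('pics/s9.png')[a[1]-45:a[1]+45,a[0]-50:a[0]+50],(400,360),interpolation=2)
cv2.imwrite('pics/m5.png',np.hstack([A,B]))
to(.5118,-.1432,.062,-70.6);print(read_state()['wrist_torque'])"
```

```text
t 13.1 pos [ 0.517  -0.1658  0.0624] rot [-89.77  -0.39 -70.49] F [ 3.3 -6.6  8.6] w 0.0179
shift [-0.023   0.0002  0.0026] turn [-0.0041  0.0019  0.0068]
[-1.49762732 -0.62390897  0.09285299]
```

View pics/m5.png

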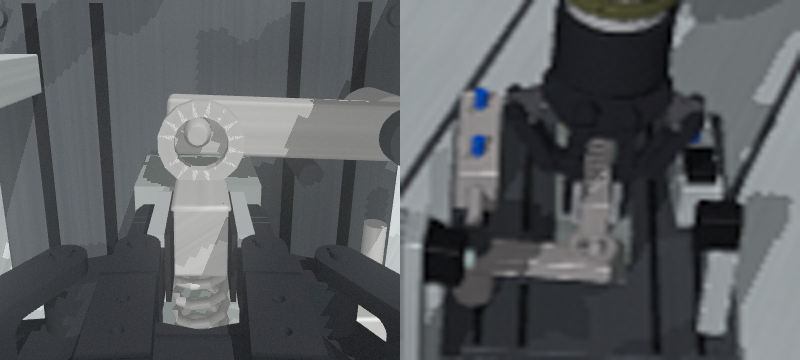

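The post is inside the ring and the lever has swung back. I release and rise to the same viewpoint as before.

>>> send_rows(
  commands=[
    [[0,0,0,0,0,0,0.8],[0,0,0,0,0,0,0.5],[0,0,0,0,0,0,0.4],[0,0,0,0,0,0,0.4],[0,-0.01,0,0,0,0,0.4],[0,-0.04,0,0,0,0,0.4],[0,-0.08,0,0,0,0,0.3],[0.03,-0.11,0,0,0,0,0.1],[0.06,-0.127,0,0,0,0,0],[0.071,-0.127,0,0,0,0,0],[0.071,-0.127,0,0,0,0,0],[0.071,-0.127,0,0,0,0,0]],
  ],
)

```text
time_s: 14.1
position: [0.5381, -0.2305, 0.186]
ee_rot: [-1.572, 0.003, -1.231]
wrist_force: [0.2, 0.0, -1.1]
gripper_width: 0.0855
```

```bash
python3 -c "
from h import *
shot('wrist','w10');shot('side','s10');shot('top','t10')
A=cv2.resize(cv2.imread('pics/w10.png')[0:370,180:480],None,fx=1.4,fy=1.4,interpolation=2)
a=px('s10',[.52,-.2,.06]).astype(int);print(a-[35,52],A.shape)
B=cv2.resize(cv2.imread('pics/s10.png')[a[1]-52:a[1]+52,a[0]-35:a[0]+37],(358,518),interpolation=2)
cv2.imwrite('pics/m6.png',np.hstack([A,B]))
to(.54,-.2328,.189,-70.6)"
```

```text
[345 129] (518, 420, 3)
t 14.25 pos [ 0.5383 -0.2298  0.1863] rot [-90.08   0.12 -70.46] F [-0.8 -0.2 -0.5] w 0.0852
shift [ 0.0034 -0.0027  0.0006] turn [ 0.0013  0.0024 -0.0022]
```

View pics/m6.png

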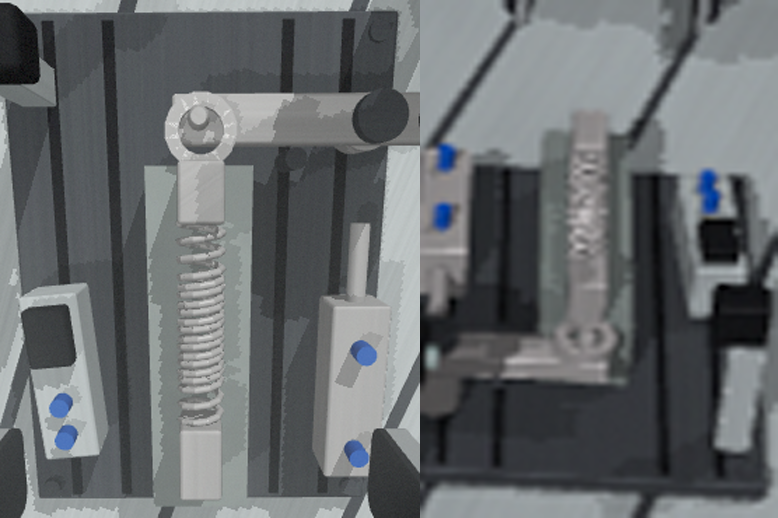

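```bash
python3 -c "
from h import *
f='w10';P=lambda u,v,z:pt(f,u,v,z)[:2]
y=np.array([np.cos(np.radians(109.6)),np.sin(np.radians(109.6))])
for z in(.084,.089,.094,.099):
  w=np.linalg.norm(P(309.3,332,z)-P(337.9,332,z));l=np.linalg.norm(P(323,307.9,z)-P(323,356.4,z))
  print('hook z',z,'w',w,'l',l)
for z in(.059,.065):print('ring',z,np.linalg.norm(P(297.9,90,z)-P(350.7,90,z)),'ebw',np.linalg.norm(P(307,140,z+.025)-P(339.6,140,z+.025)))
for n in('w6','w10'):
  im=cv2.imread('pics/'+n+'.png').astype(int).sum(2)//3
  for v in((315,330,340) if n=='w6' else(320,335,345)):print(n,v,list(map(int,im[v,296:350])))
po=P(322,82,.066);hb=P(323.4,332,.084);eye=P(323.5,90,.059);leg=hb-.006*y;hole=np.array([.5636,-.294])
print('post-hole',np.linalg.norm(po-hole),np.linalg.norm(po-leg),'eye-leg',np.linalg.norm(eye-leg),'leg-hole',(leg-hole)@y)
"
```

```text
hook z 0.084 w 0.018840637026665278 l 0.03507804478166923
hook z 0.089 w 0.01845717561698017 l 0.03436410520086093
hook z 0.094 w 0.01807371420729496 l 0.03365016562005252
hook z 0.099 w 0.017690252797609732 l 0.032936226039244204
ring 0.059 0.032837614536816766 ebw 0.018962957327040713
ring 0.065 0.032109683605963446 ebw 0.01849981614950176
w6 315 [126, 125, 123, 124, 124, 123, 124, 125, 124, 123, 126, 158, 173, 181, 181, 181, 180, 179, 177, 177, 176, 175, 175, 177, 179, 175, 177, 174, 174, 174, 174, 173, 175, 174, 176, 173, 175, 174, 167, 157, 136, 143, 140, 141, 140, 141, 140, 138, 136, 141, 138, 138, 137, 136]
w6 330 [124, 123, 125, 123, 123, 124, 124, 123, 125, 125, 117, 155, 168, 182, 180, 180, 180, 179, 179, 178, 175, 173, 173, 175, 177, 177, 176, 175, 176, 175, 175, 175, 173, 174, 172, 174, 175, 174, 169, 162, 133, 139, 141, 154, 156, 156, 157, 156, 156, 155, 153, 155, 157, 155]
w6 340 [123, 123, 125, 125, 121, 125, 124, 124, 122, 124, 121, 148, 166, 180, 181, 181, 179, 178, 178, 178, 175, 175, 174, 176, 177, 178, 177, 176, 174, 174, 173, 174, 173, 175, 174, 173, 173, 177, 16
[... 322 characters left out ...]
140, 137, 139, 140, 139, 139, 138]
w10 335 [124, 123, 126, 123, 125, 124, 123, 124, 126, 123, 123, 125, 126, 157, 174, 181, 181, 179, 180, 178, 178, 177, 175, 174, 174, 176, 177, 176, 175, 175, 176, 173, 175, 174, 173, 173, 174, 173, 173, 175, 169, 167, 140, 154, 154, 154, 153, 155, 156, 153, 154, 153, 154, 154]
w10 345 [124, 125, 124, 124, 123, 123, 123, 124, 122, 125, 123, 122, 120, 156, 170, 182, 179, 180, 178, 178, 179, 176, 173, 173, 172, 175, 177, 176, 175, 176, 175, 173, 174, 174, 173, 175, 175, 172, 170, 173, 169, 164, 137, 153, 155, 153, 154, 153, 155, 154, 155, 154, 152, 154]
post-hole 0.16530107780813014 0.16226428828341008 eye-leg 0.1584322237777132 leg-hole 0.0030370247824866633
```

The lever is square on its stop (post to hole 165.3 mm) and the hook block's apparent size matches its earlier home height. A light touch with closed fingertips on both blocks will confirm the heights.

>>> send_rows(
  commands=[
    [[0.03,0,0.001,0,0,0,1],[0.0615,0.02,0.002,0,0,0,1],[0.0615,0.05,0.002,0,0,0,1],[0.0615,0.075,0.002,0,0,0,1],[0.0615,0.09,0.002,0,0,0,1],[0.0615,0.095,0.002,0,0,0,1],[0.0615,0.097,0.002,0,0,0,1],[0.0615,0.099,0.002,0,0,0,1],[0.0615,0.1,0.002,0,0,0,1],[0.0615,0.101,0.002,0,0,0,1],[0.0615,0.102,0.002,0,0,0,1],[0.0615,0.102,0.002,0,0,0,1]],
  ],
  grip_force=30,
)

```text
time_s: 15.25
position: [0.5615, -0.2887, 0.086]
ee_rot: [-1.57, -0.001, -1.231]
wrist_force: [0.2, -0.2, 3.2]
gripper_width: -0.0001
```

>>> send_rows(
  commands=[
    [[0,0.001,0,0,0,0,1],[0,0.002,0,0,0,0,1],[0,0.003,0,0,0,0,1],[0,0.003,0,0,0,0,1],[0,0.003,0,0,0,0,1]],
  ],
)

```text
time_s: 15.67
position: [0.5618, -0.2891, 0.084]
ee_rot: [-1.57, -0.002, -1.231]
wrist_force: [-2.1, 0.7, 12.2]
gripper_width: -0.0002
```

The hook block reads 0.084 m under 12 N, exactly its home height. Now I do the same at the eye block.

>>> send_rows(
  commands=[
    [[0,-0.012,0,0,0,0,1],[0,-0.02,0,0,0,0,1],[-0.03,-0.02,0,0,0,0,1],[-0.065,-0.02,0,0,0,0,1],[-0.1,-0.02,0,0,0,0,1],[-0.126,-0.02,0,0,0,0,1],[-0.126,-0.01,0,0,0,0,1],[-0.126,-0.006,0,0,0,0,1],[-0.126,-0.004,0,0,0,0,1],[-0.126,-0.002,0,0,0,0,1],[-0.126,0,0,0,0,0,1],[-0.126,0,0,0,0,0,1]],
  ],
)

```text
time_s: 16.67
position: [0.5196, -0.1706, 0.084]
ee_rot: [-1.57, -0.001, -1.232]
wrist_force: [-6.5, 2.9, 17.4]
gripper_width: -0.0
```

Both blocks are at home height. I retreat and run a final numeric check, since the picture views are used up.

>>> send_rows(
  commands=[
    [[0,-0.005,0,0,0,0,1],[0,-0.03,0,0,0,0,1],[0,-0.06,0,0,0,0,0.5],[0.02,-0.09,0,0,0,0,0],[0.05,-0.103,0,0,0,0,0],[0.063,-0.103,0,0,0,0,0],[0.063,-0.103,0,0,0,0,0],[0.063,-0.103,0,0,0,0,0],[0.063,-0.103,0,0,0,0,0]],
  ],
)

```text
time_s: 17.42
position: [0.5399, -0.2287, 0.1846]
ee_rot: [-1.572, 0.001, -1.231]
wrist_force: [0.5, -0.4, -0.2]
gripper_width: 0.0833
```

```bash
python3 -c "
from h import *
shot('wrist','w11');shot('side','s11')
to(.5383,-.2298,.1863,-70.46)
a=cv2.imread('pics/w10.png')[0:370,180:480];b=cv2.imread('pics/w11.png')
r=cv2.matchTemplate(b,a[70:360,100:200],cv2.TM_CCOEFF_NORMED);print('spring+lever match',cv2.minMaxLoc(r))
r=cv2.matchTemplate(b,a[200:350,210:290],cv2.TM_CCOEFF_NORMED);print('cyl',cv2.minMaxLoc(r))
x,y=cv2.imread('pics/s10.png'),cv2.imread('pics/s11.png');d=cv2.absdiff(x,y).max(2)[125:235,340:420];print('side diff px',(d>40).sum())
"
```

```text
t 17.52 pos [ 0.54   -0.2284  0.1849] rot [-9.003e+01  5.000e-02 -7.049e+01] F [ 1.2  0.4 -0.5] w 0.0855
shift [ 0.0007 -0.0014 -0.002 ] turn [ 0.0005 -0.0005 -0.0009]
spring+lever match (-0.4581086337566376, 0.9714257717132568, (227, 35), (277, 72))
cyl (-0.6889379024505615, 0.9786325693130493, (328, 240), (387, 202))
side diff px 50
```

```bash
python3 -c "
from bench import *
print(finish_job())"
```

```text
the job is handed in; nothing more can be done
None
```

The steel spring is fitted to the station and the job is handed in, at about 17.5 s of robot time. I dropped the leg into the anchor hole and released it, so the spring lay unstretched on the grey block. I then gripped the eye block, stretched the spring about 47 mm, lowered the eye over the post, eased the lever back and let go.

**Final checks:**
- **Lever and eye:** The last viewed picture shows the post inside the ring and the lever square. Post to hole measured 165.3 mm, against 165 mm on the stop.
- **Seating:** A light fingertip press found the tops of both the hook and eye blocks at z = 0.084 m, their seated height. The hook's first light contact was at 0.086 m (3 N), so the press may have seated it the last millimetre or two.
- **After the touches:** Image matching showed no shift of the spring and lever relative to the station. The gripper was clear and the wrist force about zero. This check was numeric only, because all 12 picture views were used.

**Disagreement:** The top camera and the wrist camera differed by about 3–4 mm on the hole's position. I relied mainly on the wrist camera, and the leg went in without contact.

**Other objects:** I saw no other object moved in the pictures I viewed, but I did not check every one again at the end.

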